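Put the cleaned clarinet pieces in their nests

ROBOT

A 6-joint arm with a two-finger parallel gripper is mounted at the origin on the work surface. World frame = base frame: x ahead of the robot, y to its left, z up, the work surface at z = 0. Lengths are in m, angles in rad, forces in N, time in s.
With the tool pointing down it reaches from about 0.3 to 0.875 m from the base axis. Payload 6.4 kg.
Tool frame: the origin (TCP) lies midway between the tips of the shut fingers; the grasp point (between the pads) lies 19 mm behind it; z points along the fingers, y is the line along which they close (so a half turn about z gives the same grasp; the last joint's range is limited). The gripper opens to 85 mm and grips with 20 to 120 N. Pads are 22 mm wide; open, the fingers measure 114 mm over their backs; the gripper's body (76 mm by 85 mm) begins 54 mm behind the grasp point. The pads swing forward as they close: fully open they stand 13 mm farther back than shut.
Start: joints at [1.076, 0.181, 1.607, -0, 1.354, -0.206], TCP at [0.164, 0.551, 0.231] pointing down, gripper open.
Joint ranges: [-2.99, 2.99], [-0.89, 2.07], [0.3, 2.58], [-1.14, 4.28], [0, 2.63], [-3.12, 3.12]. Speed limits (rad/s): [2.57, 2.57, 3.01, 3.14, 3.14, 3.14].

INTERFACE

Orientations are given as a unit quaternion [w, x, y, z].
In Python, from bench import sensors, vision, ctrl gives the robot as it stands.
- The arm moves only by the tool carry_out, never from a script. Its argument "deltas" is text: rows parted by semicolons, each of 7 numbers parted by spaces: the shift along the tool's x, y, z in mm, then the turn, a rotation vector about the tool's x, y, z in rad, then the closure, from 0 (fully open) to 1 (shut). In form: tx ty tz ax ay az claw; .... A call has 1 to 12 rows; each row is the pose to reach, as a shift and turn from the pose commanded when the call began, along the tool's axes at that moment; what a row does not reach only later rows make up. A row lasts 1/8 s, in which the tool goes at most 62.5 mm and 10.7 degrees, less where a joint would pass 70% of its speed; a pose out of reach is approached as far as the arm can. A call with a gripper value outside its range is refused whole. The fingers move at their own pace and stop on an object; the grip force is fixed at half the most. Time passes only in rows, so rows that repeat a pose let the fingers close. It gives the time, the measured TCP pose, the force, the opening and the grip force at its end, in the units of the state.
- sensors.get_obs(): the state, without advancing time (a new reading comes with each control period).
- vision.camera(name): name is "scene" or "side" or "wrist"; returns the picture (480x640x3 uint8, blue, green, red); there is no depth.
- vision.camera_model(name): a dict with "K" (3x3 intrinsics, pixels), "extrinsics" (4x4, takes a point from world to camera coordinates); the wrist camera has in their place "hand_eye" (4x4, takes a point from camera to tool coordinates, whose origin is the TCP and whose axes are the flange's). Camera axes: x right, y down, z forward; pixel columns grow to the right and rows downward; lengths in m; the calibration is good to about 2 mm. A picture is of the moment at which its call begins: read the wrist's pose just before it. camera_model takes no time and is no camera call.
- ctrl.hand_in(): hands the job in; it is judged then, once.
The state is a dict: "time_s": time; "q": joint angles; "dq": joint speeds; "joint_efforts": joint torques, N m; "eef_pos": TCP position; "eef_rot": TCP orientation; "wrist_force": force on the tool from outside, world axes, zero at the start; "torque": the same for the moment, N m; "opening": opening from 0.0 (shut) to 1.0 (fully open); "grasp_force": force on a finger pad.
Only numpy, scipy, OpenCV 4.12 (cv2) and the standard library are available. Lean on these libraries where they do the work, as an engineer would, in place of code of your own. Each camera call takes 0.05 s, during which the arm holds its last target. There are 200 camera calls.

TASK

Put the four black clarinet pieces away, each inside the pale wooden nest made for it: the long keyed joint lying in the long trough and the mouthpiece lying in the short trough, both keeping the side up that is up now, the bell standing on its flare in the large round dish, and the barrel standing on end in the small round dish. Leave the little screw tin where it is.

Things in the scene. Friction and masses are not known exactly. Their poses are not given: they have to be found in the camera images.
- joint_piece: Upper joint of a clarinet: a black rod 27 mm thick and 180 mm long with a cork-covered tenon (22 mm thick, 20 mm long) at each end, 220 mm overall, silver keys on top and two silver key rods under it on which it rests and cannot roll. Loose, about 170 g. Origin at mid-length on the supporting surface; x along the rod, z up; the rod's axis is 18 mm above the origin, the key tops 36 mm. The sides are free of keys: across y it is 27 mm wide.
- mouthpiece: Clarinet mouthpiece lying on its flat side: black, 90 mm long overall, a 28 mm thick round shank (x from -24 to +16 mm) with a cork tenon on the -x end and a lower, narrower sloping beak on the +x end. Loose, about 60 g. Origin below mid-length on the supporting surface; x along its length, z up; the shank's axis is 14 mm above the origin.
- barrel: Clarinet barrel standing on end: a plain black cylinder 33 mm across and 66 mm tall with a thin silver ring at either end. Loose, about 80 g. Origin at the centre of its underside, z up.
- bell: Clarinet bell standing on its flare: black, 80 mm across at the foot, narrowing to a straight neck 38 mm across from 68 mm up to the top at 105 mm. Loose, about 130 g. Origin at the centre of its underside, z up.
- long_trough: Long shallow wooden trough with a grey lining, fixed to the bench: inside 244 x 52 mm, walls 6 mm thick and 15 mm high, floor 5 mm above the bench. The long sides are open over the middle 134 mm for the fingers. Origin at its centre on the bench; x along its length, z up.
- short_trough: Short shallow wooden trough with a grey lining, fixed to the bench: inside 112 x 52 mm, walls 6 mm thick and 15 mm high, floor 5 mm above the bench. The long sides are open over the middle 68 mm for the fingers. Origin at its centre on the bench; x along its length, z up.
- small_dish: Small round wooden dish with a grey lining, fixed to the bench: inside 57 mm across, wall 6 mm thick and 15 mm high, floor 5 mm above the bench. Origin at its centre on the bench, z up.
- large_dish: Large round wooden dish with a grey lining, fixed to the bench: inside 104 mm across, wall 6 mm thick and 15 mm high, floor 5 mm above the bench. Origin at its centre on the bench, z up.
- screw_tin: Bystander, not to be moved: round bare-metal tin of brass screws, 42 mm across, 22 mm high to its rim, loose on the bench among the task's things. Origin at the centre of its underside.
Not all that is in view belongs to the job. What is shaped like the large_dish but pink is not meant.

How it is judged:
At the end, for the whole second after the job is handed in: Joint and mouthpiece lie on their troughs' floors, right side up, within 15 mm of centre along and across and in line (joint 0.15 rad, mouthpiece 0.4 rad); bell and barrel stand upright (0.12 rad) on their dishes' floors within 15 mm of centre; all released and at rest (x of joint_piece in the frame of long_trough between -0.015 and 0.015 m and y of joint_piece in the frame of long_trough between -0.015 and 0.015 m and z of joint_piece in the frame of long_trough below 0.01 m and angle between the x axis of joint_piece and the x axis of long_trough, either way round below 0.15 rad and angle between each of joint_piece, mouthpiece's own z axis and vertical below 0.2 rad and x of mouthpiece in the frame of short_trough between -0.015 and 0.015 m and y of mouthpiece in the frame of short_trough between -0.015 and 0.015 m and z of mouthpiece in the frame of short_trough below 0.01 m and angle between the x axis of mouthpiece and the x axis of short_trough, either way round below 0.4 rad and horizontal distance between barrel and small_dish below 0.015 m and z of barrel in the frame of small_dish below 0.01 m and angle between each of barrel, bell's own z axis and vertical below 0.12 rad and horizontal distance between bell and large_dish below 0.015 m and z of bell in the frame of large_dish below 0.01 m and linear speed of each of joint_piece, mouthpiece, barrel, bell below 0.02 m/s and angular speed of each of joint_piece, mouthpiece, barrel, bell below 0.3 rad/s); the robot touches nothing.
It fails at once if the screw tin is moved by more than 25 mm (distance of screw_tin from where it was at the start of the episode above 0.025 m).
It also fails if it takes over 115 s, if anything falls off the work surface, if the arm or the gripper's body presses on something with over 40 N, if the wrist force passes 120 N, or if a joint passes its speed limit or range.

## Working session

There is one attempt and no reset: what is moved stays moved. The work goes in short steps, Python scripts to look and compute and a tool call to move; the robot and the scene stay as the last step left them, time stands still between calls to the robot, and variables do not carry over. Pictures are saved under pics/ and viewed, at most 14 in all, crops included, and the job is handed in when it is done.

Besides the shell and the picture viewer there is one more tool, called by a JSON object that holds its "api" and its "payload". carry_out: Moves the arm, as the interface text tells. Its arguments: {"type":"object","properties":{"deltas":{"type":"string"}},"required":["deltas"]}

```bash
mkdir -p pics; ls; python3 - <<'E'
from bench import sensors, vision
import cv2, numpy as np
np.set_printoptions(precision=4,suppress=True)
print(sensors.get_obs())
for n in ("scene","side","wrist"):
    cv2.imwrite(f"pics/{n}0.png",vision.camera(n))
    m=vision.camera_model(n); print(n,{k:np.array(v) for k,v in m.items()})
E
```

```text
pics
{'time_s': 0.0, 'q': array([ 1.0757,  0.1815,  1.608 ,  0.    ,  1.3538, -0.2063]), 'dq': array([-0.0011, -0.0023,  0.0013,  0.0006, -0.0017,  0.0008]), 'joint_efforts': array([ -0.0009, -44.4864, -35.1342,  -0.0004,   0.0092,  -0.    ]), 'eef_pos': array([0.1635, 0.5507, 0.2304]), 'eef_rot': array([-0.0003,  0.1439,  0.9896, -0.0008]), 'wrist_force': array([-0.0001,  0.1227, -0.0061]), 'torque': array([-0.0074,  0.0002, -0.005 ]), 'grasp_force': 0.0, 'opening': 0.9965292859401211}
scene {'K': array([[537.703 ,   0.    , 326.1561],
       [  0.    , 537.703 , 242.2926],
       [  0.    ,   0.    ,   1.    ]]), 'extrinsics': array([[ 0.7087,  0.7053,  0.0182, -0.3391],
       [ 0.4807, -0.4638, -0.7442, -0.2179],
       [-0.5164,  0.5361, -0.6678,  1.4667],
       [ 0.    ,  0.    ,  0.    ,  1.    ]])}
side {'K': array([[437.3906,   0.    , 317.4414],
       [  0.    , 437.3906, 241.3044],
       [  0.    ,   0.    ,   1.    ]]), 'extrinsics': array([[ 0.8352, -0.5494,  0.0235, -0.3911],
       [-0.3335, -0.5401, -0.7727,  0.1797],
       [ 0.4372,  0.6375, -0.6343,  0.9265],
       [ 0.    ,  0.    ,  0.    ,  1.    ]])}
wrist {'K': array([[417.8183,   0.    , 325.9008],
       [  0.    , 417.8183, 243.1481],
       [  0.    ,   0.    ,   1.    ]]), 'hand_eye': array([[-0.0005, -0.9532, -0.3023,  0.077 ],
       [ 1.    , -0.0004, -0.0004,  0.    ],
       [ 0.0002, -0.3023,  0.9532, -0.1418],
       [ 0.    ,  0.    ,  0.    ,  1.    ]])}
```

View pics/scene0.png

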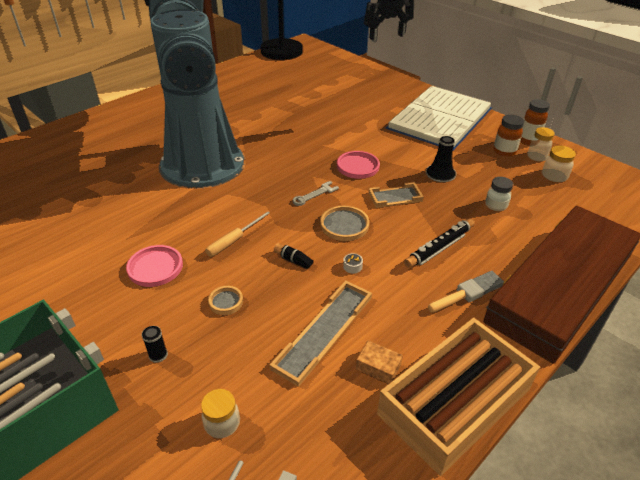

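View pics/side0.png

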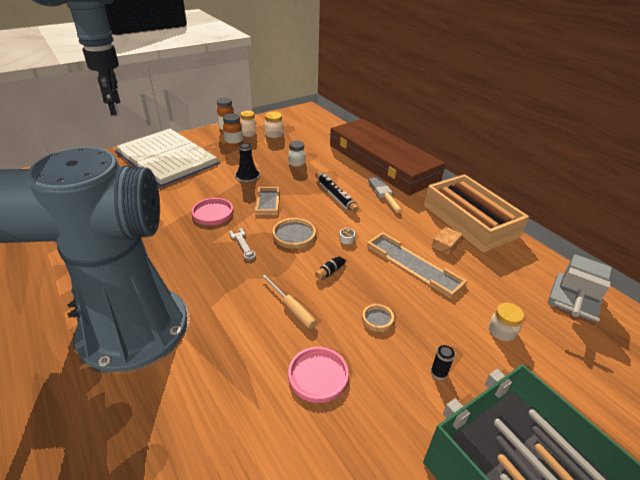

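The scene view (px) shows:
- **Pieces:** bell (441,160), joint (439,244), mouthpiece (294,256), barrel (154,343).
- **Nests:** long trough (323,333), short trough (397,195), small dish (226,301), large dish (345,223).
- **Tin:** (353,263).

These could be mistaken for the things I want:
- **Large dish:** the pink dishes at (358,165) and (155,265). I choose the pale wooden one.
- **Joint or barrel:** the dark rods in the crate (458,385) and the dark bars in the green box.
- **Barrel or bell:** the dark-lidded jars (499,193) and (509,135).
- **Long trough:** the crate (458,395).

The side view agrees.

```bash
cat > h.py <<'E'
import numpy as np, cv2
from scipy.spatial.transform import Rotation as R
from bench import sensors, vision
np.set_printoptions(precision=4,suppress=True)
def pose(obs=None):
    o=obs or sensors.get_obs(); w,x,y,z=o["eef_rot"]
    T=np.eye(4); T[:3,:3]=R.from_quat([x,y,z,w]).as_matrix(); T[:3,3]=o["eef_pos"]; return T
def cam2world(n,T=None):
    m=vision.camera_model(n)
    return np.array(m["K"]), (np.linalg.inv(np.array(m["extrinsics"])) if n!="wrist" else (pose() if T is None else T)@np.array(m["hand_eye"]))
def rays(n,px,T=None):
    K,C=cam2world(n,T); px=np.atleast_2d(px).astype(float)
    d=(np.c_[px,np.ones(len(px))]@np.linalg.inv(K).T)@C[:3,:3].T
    return C[:3,3],d
def cast(n,px,z,T=None):
    o,d=rays(n,px,T); return o+d*((z-o[2])/d[:,2])[:,None]
def tri(obs):  # list of (name,px,T): least-squares meeting point of the rays
    A=np.zeros((3,3)); b=np.zeros(3); L=[]
    for n,p,T in obs:
        o,d=rays(n,p,T); d=d[0]/np.linalg.norm(d[0]); P=np.eye(3)-np.outer(d,d); A+=P; b+=P@o; L.append((o,P))
    x=np.linalg.solve(A,b); return x,max(np.linalg.norm(P@(x-o)) for o,P in L)
def blob(img,kind,c,r):
    hsv=cv2.cvtColor(img,cv2.COLOR_BGR2HSV).astype(int); S,V=hsv[...,1],hsv[...,2]; mx=img.max(2).astype(int); mn=img.min(2).astype(int)
    if kind=="dark": m=(V<60)
    elif kind=="grey": m=(mx-mn<40)&(V>55)&(V<190)
    m=m.astype(np.uint8)
    roi=np.zeros_like(m); cv2.circle(roi,c,r,1,-1); m&=roi
    m=cv2.morphologyEx(m,cv2.MORPH_CLOSE,np.ones((5,5)))
    n,l,s,ce=cv2.connectedComponentsWithStats(m)
    k=1+np.argmax(s[1:,4]); ct=max(cv2.findContours((l==k).astype(np.uint8),0,1)[0],key=len)[:,0]
    return s[k,4],ce[k],ct
def rect(pts): # min-area rectangle of world xy points -> centre, sizes, long-axis yaw
    (x,y),(w,h),a=cv2.minAreaRect(np.float32(pts[:,:2]*1000)); a=np.radians(a)
    if w<h: w,h,a=h,w,a+np.pi/2
    return np.array([x,y])/1000,(w,h),(a+np.pi/2)%np.pi-np.pi/2
E
python3 - <<'E'
from h import *
sc=cv2.imread("pics/scene0.png"); sd=cv2.imread("pics/side0.png")
J={"bell":("dark",(441,160),30,(246,165),27),"joint":("dark",(439,244),40,(337,192),28),"mouth":("dark",(294,256),24,(331,267),22),
"barrel":("dark",(154,343),24,(443,361),24),"ltrough":("grey",(323,333),60,(416,265),60),"strough":("grey",(397,195),26,(267,202),20),
"sdish":("grey",(226,301),16,(378,319),15),"ldish":("grey",(345,223),26,(294,235),22)}
tiles=[]
for k,(kind,a,ra,b,rb) in J.items():
    A1,c1,t1=blob(sc,kind,a,ra); A2,c2,t2=blob(sd,kind,b,rb)
    h=lambda t: cv2.boxPoints(cv2.minAreaRect(t)).mean(0)
    p1,p2=(c1,c2)
    x,e=tri([("scene",p1,None),("side",p2,None)])
    print(k,A1,A2,c1,c2,"xyz",x,"gap",round(e,4))
    z={"joint":.018,"mouth":.014}.get(k,.005)
    if kind=="grey" or k in("joint","mouth"):
        for n,t in (("scene",t1),("side",t2)): 
            c,s,y=rect(cast(n,t,z)); print("   ",n,c,np.round(s,1),round(y,3))
    for im,c in((sc,a),(sd,b)):
        tiles.append(cv2.resize(cv2.copyMakeBorder(im,50,50,50,50,0)[c[1]+5:c[1]+95,c[0]+5:c[0]+95],(150,150),interpolation=cv2.INTER_CUBIC))
for im,c in((sc,(353,263)),(sd,(347,236))):
    x=0
print("tin",tri([("scene",(353,262),None),("side",(347,236),None)]))
cv2.imwrite("pics/crops.png",np.vstack([np.hstack(tiles[i:i+4]) for i in range(0,16,4)]))
E
```

```text
bell 841 494 [442.069  160.1023] [246.2045 164.9494] xyz [0.4801 0.432  0.0387] gap 0.0015
joint 579 244 [439.924  242.6149] [333.9713 190.4508] xyz [0.6547 0.1908 0.0132] gap 0.0025
    scene [0.6567 0.1859] [194.  30.] 1.502
    side [0.6552 0.19  ] [189.7  31.1] 1.488
mouth 407 225 [295.7199 257.1523] [333.2756 265.2933] xyz [ 0.4627 -0.0788  0.0117] gap 0.0002
    scene [ 0.4634 -0.0804] [82.  39.4] 0.229
    side [ 0.458  -0.0791] [75.2 33.6] 0.243
barrel 504 422 [154.3492 344.4603] [441.9502 362.8199] xyz [ 0.4689 -0.4316  0.0308] gap 0.0002
ltrough 2299 1096 [321.1018 331.9756] [416.417  263.9708] xyz [ 0.6452 -0.1806  0.0062] gap 0.001
    scene [ 0.6431 -0.1703] [236.   48.1] -1.373
    side [ 0.6439 -0.1701] [238.8  47.4] -1.375
strough 414 295 [396.1981 194.3527] [267.3593 199.5288] xyz [0.4652 0.2654 0.0061] gap 0.0002
    scene [0.4663 0.2646] [106.4  48.7] 1.03
    side [0.4667 0.2684] [90.  48.6] 1.025
sdish 327 296 [225.37  299.208] [377.5439 316.6926] xyz [ 0.4521 -0.2624  0.0084] gap 0.0002
    scene [ 0.4493 -0.2613] [46.3 46. ] 0.236
    side [ 0.4549 -0.2593] [50.9 42.8] -0.562
ldish 756 579 [344.3254 221.9616] [293.5855 232.0155] xyz [0.4504 0.0895 0.0076] gap 0.0003
    scene [0.4481 0.0922] [92.3 88.6] 0.18
    side [0.4528 0.0932] [93.6 88.5] 0.035
tin (array([ 0.5608, -0.001 ,  0.011 ]), np.float64(0.0012644214962381458))
```

View pics/crops.png

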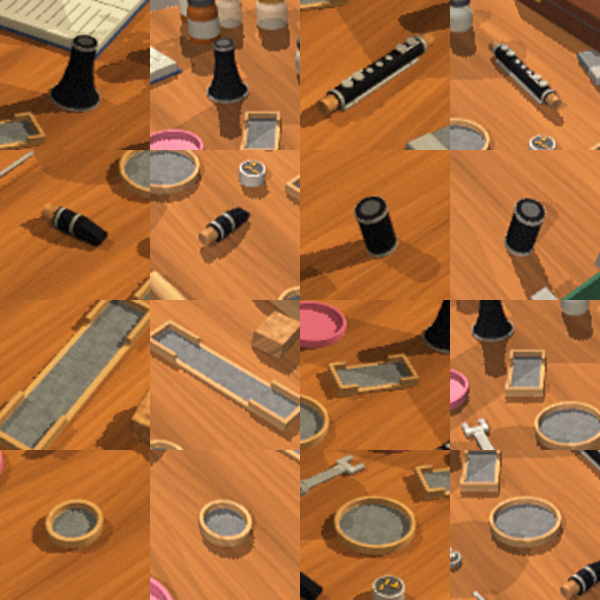

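The crops confirm all the choices: black bell, keyed joint, mouthpiece, barrel, and four grey-lined pale nests. Next I go above the bell.

```bash
cat >> h.py <<'E'
def to(x,y,z,phi=None,label=""):
    T=pose(); 
    if phi is None: phi=np.arctan2(T[1,0],T[0,0])
    G=np.eye(4); c,s=np.cos(phi),np.sin(phi)
    G[:3,:3]=np.array([[c,s,0],[s,-c,0],[0,0,-1]]); G[:3,3]=[x,y,z]
    D=np.linalg.inv(T)@G; rv=R.from_matrix(D[:3,:3]).as_rotvec()
    print(label,"row:",np.round(D[:3,3]*1000,1),np.round(rv,3))
E
python3 -c "
from h import *
to(.48,.432,.2,2.3,'bell')"
```

```text
bell row: [-337.2  -23.7   30.5] [-0.001  0.     0.553]
```

{"api": "carry_out", "payload": {"deltas": "-337 -24 30 0 0 0.553 0; -337 -24 30 0 0 0.553 0; -337 -24 30 0 0 0.553 0; -337 -24 30 0 0 0.553 0; -337 -24 30 0 0 0.553 0; -337 -24 30 0 0 0.553 0; -337 -24 30 0 0 0.553 0; -337 -24 30 0 0 0.553 0; -337 -24 30 0 0 0.553 0"}}

```text
time_s: 1.27
eef_pos: [0.4784, 0.4333, 0.2016]
eef_rot: [-0.0, 0.408, 0.913, 0.0]
wrist_force: [0.2, -0.3, -0.4]
opening: 0.998
grasp_force: 0.0
```

```bash
python3 - <<'E'
from h import *
T=pose(); print(T); im=vision.camera("wrist"); cv2.imwrite("pics/w1.png",im); np.save("T1.npy",T)
E
```

```text
[[-0.6677  0.7444 -0.0001  0.4784]
 [ 0.7444  0.6677  0.0003  0.4333]
 [ 0.0003  0.0001 -1.      0.2016]
 [ 0.      0.      0.      1.    ]]
```

View pics/w1.png

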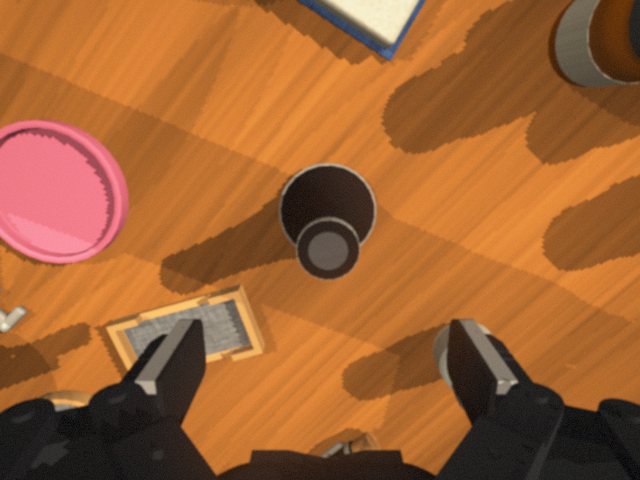

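The wrist view shows the bell top circle at (328,249), foot ring at (328,210), the short trough at (190,330) and a jar partly behind the right finger at (465,350).

```bash
python3 - <<'E'
from h import *
T=np.load("T1.npy"); im=cv2.imread("pics/w1.png")
x,e=tri([("scene",(447.6,140.4),None),("side",(245.4,145.8),None),("wrist",(328,249),T)]); print("belltop",x,e)
g=cast("wrist",[(328,249)],.105,T); f=cast("wrist",[(328,210)],.0,T); print("cast top",g,"foot",f)
print("jar",tri([("scene",(499,193),None),("side",(297,152),None)]))
print("block",tri([("scene",(380,361),None),("side",(447,239),None)]))
A,c,t=blob(im,"grey",(190,335),62); print("strough wrist",A,rect(cast("wrist",t,.005,T)))
to(.48,.432,.062,label="bell")
E
```

```text
belltop [0.4835 0.4325 0.1021] 0.001961386009461187
cast top [[0.4809 0.4326 0.105 ]] foot [[0.4816 0.4326 0.    ]]
jar (array([0.6618, 0.4191, 0.0381]), np.float64(0.0011715481369146854))
block (array([ 0.7729, -0.1581,  0.017 ]), np.float64(0.0002760782511108591))
strough wrist 4835 (array([0.4785, 0.2488]), (109.05577087402344, 87.44111633300781), np.float64(1.025049105674845))
bell row: [ -1.9   0.2 139.6] [ 0. -0. -0.]
```

{"api": "carry_out", "payload": {"deltas": "-3 2 60 0 0 0 0; -3 2 110 0 0 0 0; -3 2 137 0 0 0 0; -3 2 137 0 0 0 0; -3 2 137 0 0 0 1; -3 2 137 0 0 0 1; -3 2 137 0 0 0 1; -3 2 137 0 0 0 1; -3 2 137 0 0 0 1; -3 2 137 0 0 0 1; -3 2 137 0 0 0 1"}}

```text
time_s: 2.7
eef_pos: [0.4845, 0.4321, 0.0664]
eef_rot: [0.001, 0.409, 0.913, 0.001]
wrist_force: [-0.2, -0.2, 6.8]
opening: 0.424
grasp_force: 60.5
```

```bash
python3 - <<'E'
from h import *
print(sensors.get_obs()["opening"]); 
to(.4815,.432,.15,label="lift"); to(.450,.0925,.15,1.77,label="dish")
E
```

```text
0.42382919606274416
lift row: [  1.9  -2.1 -83.6] [0.003 0.    0.   ]
dish row: [-230.3 -251.7  -84.3] [ 0.003 -0.     0.53 ]
```

{"api": "carry_out", "payload": {"deltas": "0 0 -50 0 0 0 1; 0 0 -84 0 0 0 1; -234 -255 -84 0 0 0 1; -234 -255 -84 0 0 0 1; -234 -255 -84 0 0 0 1; -234 -255 -84 0 0 0 1; -234 -255 -84 0 0 0 1; -234 -255 -84 0 0 0 1; -234 -255 -84 0 0 0 1; -234 -255 -84 0 0 0 1"}}

```text
time_s: 3.95
eef_pos: [0.4493, 0.0872, 0.1486]
eef_rot: [0.0, 0.409, 0.913, 0.0]
wrist_force: [0.2, 0.6, -1.3]
opening: 0.424
grasp_force: 61.1
```

```bash
python3 - <<'E'
from h import *
# dish outer outline in first pictures: pale rim + lining differs from bench; also bell check
sc=cv2.imread("pics/scene0.png"); sd=cv2.imread("pics/side0.png")
for n,im,c,r in(("scene",sc,(345,223),26),("side",sd,(294,235),22)):
    A,ce,t=blob(im,"grey",c,r); p=cast(n,t,.005); (x,y),rad=cv2.minEnclosingCircle(np.float32(p[:,:2]*1000)); print(n,x,y,rad)
to(.4505,.088,.0725)
print(sensors.get_obs()["opening"])
cv2.imwrite("pics/s1.png",np.hstack([cv2.resize(vision.camera("scene")[110:290,260:480],(400,327)),cv2.resize(vision.camera("side")[110:290,210:430],(400,327))]))
E
```

```text
scene 449.30517578125 90.73236846923828 49.0816650390625
side 453.7053527832031 94.4712142944336 49.58324432373047
 row: [-0.2  1.4 76.1] [0.001 0.    0.   ]
0.4236237578499838
```

View pics/s1.png

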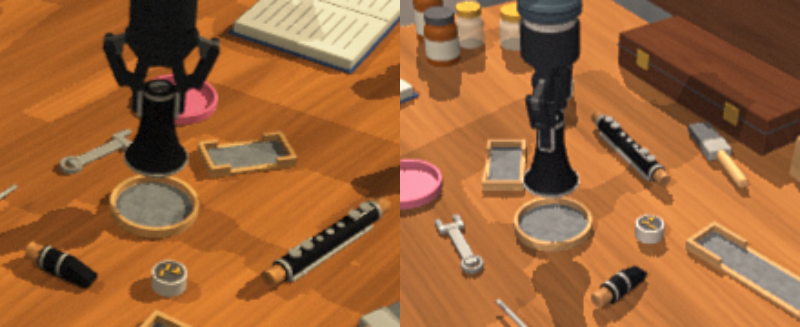

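The bell hangs upright over the large dish, with the dish clear beneath it. I lower and release it.

{"api": "carry_out", "payload": {"deltas": "1 3 45 0 0 0 1; 1 3 68 0 0 0 1; 1 3 75 0 0 0 1; 1 3 76 0 0 0 1; 1 3 76 0 0 0 0.3; 1 3 76 0 0 0 0.3; 1 3 76 0 0 0 0.3; 1 3 76 0 0 0 0.3; 1 3 30 0 0 0 0.3; 1 3 -30 0 0 0 0.3; 1 3 -60 0 0 0 0; 1 3 -60 0 0 0 0"}}

```text
time_s: 5.55
eef_pos: [0.4526, 0.0896, 0.2113]
eef_rot: [0.003, 0.409, 0.913, 0.001]
wrist_force: [0.2, -0.0, -0.6]
opening: 0.999
grasp_force: 0.0
```

```bash
python3 - <<'E'
from h import *
to(.656,.188,.2,1.495)
E
```

```text
row: [-62.  217.2  12.5] [0.006 0.002 0.805]
```

{"api": "carry_out", "payload": {"deltas": "-62 217 12 0.006 0.002 0.805 0; -62 217 12 0.006 0.002 0.805 0; -62 217 12 0.006 0.002 0.805 0; -62 217 12 0.006 0.002 0.805 0; -62 217 12 0.006 0.002 0.805 0; -62 217 12 0.006 0.002 0.805 0; -62 217 12 0.006 0.002 0.805 0; -62 217 12 0.006 0.002 0.805 0"}}

```text
time_s: 6.55
eef_pos: [0.6535, 0.1877, 0.1963]
eef_rot: [-0.002, 0.733, 0.68, -0.002]
wrist_force: [0.1, 0.8, 0.3]
opening: 1.0
grasp_force: 0.0
```

```bash
python3 - <<'E'
from h import *
T=pose(); np.save("T2.npy",T); im=vision.camera("wrist"); cv2.imwrite("pics/w2.png",im); print(T[:3,3],np.arctan2(T[1,0],T[0,0]))
cv2.imwrite("pics/s2.png",np.hstack([cv2.resize(im,(480,360)),cv2.resize(vision.camera("scene")[110:290,290:450],(320,360))]))
E
```

```text
[0.6535 0.1877 0.1963] 1.49513523544994
```

View pics/s2.png

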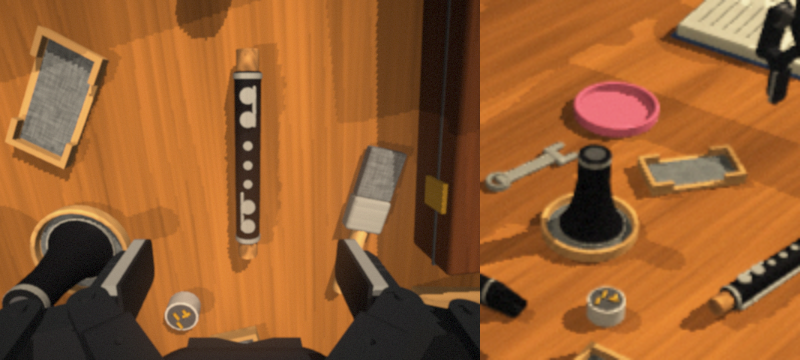

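The bell stands centred in its dish. The joint runs from (247,50) to (248,258) in the shrunk wrist view. The short trough shows fully at (58,98).

```bash
python3 - <<'E'
from h import *
T=np.load("T2.npy"); im=cv2.imread("pics/w2.png")
A,c,t=blob(im,"dark",(330,212),128); print("joint",A,c,*rect(cast("wrist",t,.018,T)))
ends=np.array([(247,50),(248,258)])*4/3; p=cast("wrist",ends,.018,T); print(p.mean(0),np.linalg.norm(p[0]-p[1]),np.arctan2(*(p[0]-p[1])[1::-1]))
print("tri",tri([("scene",(439.9,242.6),None),("side",(334,190.5),None),("wrist",c,T)]))
for z in(.005,):
    A,c,t=blob(im,"grey",(77,130),80); print("strough",A,c,*rect(cast("wrist",t,z,T)))
print("st tri",tri([("scene",(396.2,194.35),None),("side",(267.4,199.5),None),("wrist",c,T)]))
to(.6555,.188,0,label="ref")
E
```

```text
joint 2875 [328.464 179.751] [0.6568 0.2057] (124.36699676513672, 24.82060432434082) 1.4945407037221128
[0.6557 0.1827 0.018 ] 0.2233296027898405 1.5022798333064256
tri (array([0.6561, 0.2044, 0.0037]), np.float64(0.008642381403931679))
strough 9081 [ 74.6207 130.1762] [0.4609 0.2622] (109.5110092163086, 54.16982650756836) 1.0227725689960177
st tri (array([0.4651, 0.2651, 0.0065]), np.float64(0.00046512840174667047))
ref row: [  0.4   2.9 196.7] [-0.006  0.    -0.   ]
```

{"api": "carry_out", "payload": {"deltas": "-2 3 60 0 0 0 0; -2 3 120 0 0 0 0; -2 3 170 0 0 0 0; -2 3 190 0 0 0 0; -2 3 196 0 0 0 0; -2 3 196 0 0 0 0; -2 3 196 0 0 0 1; -2 3 196 0 0 0 1; -2 3 196 0 0 0 1; -2 3 196 0 0 0 1; -2 3 196 0 0 0 1; -2 3 196 0 0 0 1"}}

```text
time_s: 8.15
eef_pos: [0.6561, 0.1858, 0.0012]
eef_rot: [-0.002, 0.733, 0.68, -0.002]
wrist_force: [-0.9, -1.2, 6.5]
opening: 0.295
grasp_force: 59.1
```

```bash
python3 - <<'E'
from h import *
to(.656,.186,.1,1.495,label="up")
to(.644,-.173,.1,1.768,label="trough"); to(.644,-.062,.16,1.768,label="look")
E
```

```text
up row: [  0.1  -0.6 -98.8] [-0.005  0.    -0.   ]
trough row: [-358.7   14.7  -98.8] [-0.005 -0.    -0.273]
look row: [-248.1    6.  -158.8] [-0.005 -0.    -0.273]
```

{"api": "carry_out", "payload": {"deltas": "0 0 -50 0 0 0 1; 0 0 -99 0 0 0 1; -360 15 -99 -0.005 0 -0.273 1; -360 15 -99 -0.005 0 -0.273 1; -360 15 -99 -0.005 0 -0.273 1; -360 15 -99 -0.005 0 -0.273 1; -360 15 -99 -0.005 0 -0.273 1; -360 15 -99 -0.005 0 -0.273 1; -360 15 -99 -0.005 0 -0.273 1; -360 15 -99 -0.005 0 -0.273 1; -360 15 -99 -0.005 0 -0.273 1"}}

```text
time_s: 9.52
eef_pos: [0.6435, -0.1727, 0.0988]
eef_rot: [-0.001, 0.634, 0.774, -0.0]
wrist_force: [0.8, 0.4, -1.4]
opening: 0.292
grasp_force: 59.6
```

```bash
python3 - <<'E'
from h import *
T=pose(); np.save("T3.npy",T); print(T[:3,3],np.arctan2(T[1,0],T[0,0]),sensors.get_obs()["opening"])
for n in("scene","side","wrist"): cv2.imwrite(f"pics/{n}3.png",vision.camera(n))
a=cv2.imread("pics/scene3.png")[220:400,230:430]; b=cv2.imread("pics/side3.png")[180:330,330:500]
cv2.imwrite("pics/s3.png",np.hstack([cv2.resize(a,(400,360)),cv2.resize(b,(400,360))]))
E
```

```text
[ 0.6435 -0.1727  0.0988] 1.769379884182204 0.2923442554392189
```

View pics/s3.png

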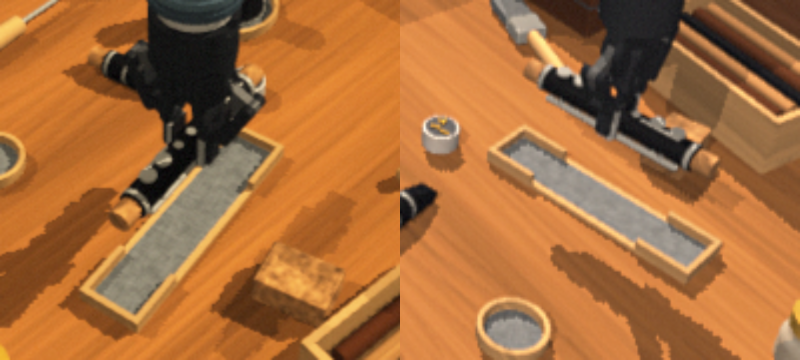

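```bash
python3 - <<'E'
from h import *
a,e=tri([("scene",(289,329),None),("side",(463.5,249.5),None)]); b,f=tri([("scene",(362.5,257),None),("side",(385,209.5),None)])
print(a,e,b,f,(a+b)/2,np.linalg.norm(a-b))
# trough outer end corners in both pictures (rim top z~.015..): near end and far end centres
def P(x,y): return (230+x/2,220+y/2)
def Q(x,y): return (330+(x-400)*.425,180+y*150/360)
for u,v in (((82,287),(680,272)),((137,320),(720,240)),((282,147),(527,128)),((228,130),(490,150))): print(tri([("scene",P(*u),None),("side",Q(*v),None)]))
E
```

```text
[ 0.6663 -0.2798  0.1177] 0.0005028261299225496 [ 0.6293 -0.0566  0.1072] 0.002980345184730429 [ 0.6478 -0.1682  0.1125] 0.22641368662930206
(array([ 0.6354, -0.2983,  0.0105]), np.float64(0.0011330234220887764))
(array([ 0.6985, -0.2902,  0.0155]), np.float64(0.0002383688518491795))
(array([ 0.6509, -0.0451,  0.013 ]), np.float64(0.0019288219951548486))
(array([ 0.5911, -0.0578,  0.0095]), np.float64(0.0038168900878497148))
```

{"api": "carry_out", "payload": {"deltas": "-3 0 50 0 0 0 1; -3 0 80 0 0 0 1; -3 0 89 0 0 0 1; -3 0 92 0 0 0 1; -3 0 92 0 0 0 1; -3 0 92 0 0 0 0.35; -3 0 92 0 0 0 0.35; -3 0 92 0 0 0 0.35; -3 0 70 0 0 0 0.35; -3 0 20 0 0 0 0.2; -3 0 -40 0 0 0 0; -3 0 -100 0 0 0 0"}}

```text
time_s: 11.18
eef_pos: [0.6444, -0.1773, 0.2031]
eef_rot: [0.0, 0.634, 0.773, -0.0]
wrist_force: [0.2, -0.7, 0.3]
opening: 1.005
grasp_force: 0.0
```

```bash
python3 - <<'E'
from h import *
T=pose(); np.save("T4.npy",T); print(T[:3,3])
for n in("scene","side","wrist"): cv2.imwrite(f"pics/{n}4.png",vision.camera(n))
a=cv2.imread("pics/scene4.png")[220:400,230:430]; b=cv2.imread("pics/wrist4.png")
cv2.imwrite("pics/s4.png",np.hstack([cv2.resize(a,(320,288)),cv2.resize(b,(384,288))]))
to(.461,-.079,.2,.235)
E
```

```text
[ 0.6444 -0.1773  0.2031]
 row: [ 134.2 -163.3    4.7] [ 0.011 -0.001  1.533]
```

View pics/s4.png

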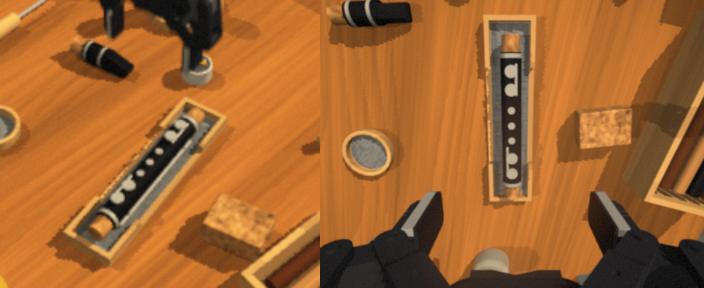

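```bash
python3 - <<'E'
from h import *
T=np.load("T4.npy"); f=lambda x,y:((x-320)*640/384,y*480/288)
j=cast("wrist",[f(512,33),f(513,196)],.023,T); t=cast("wrist",[f(484,17),f(535,15),f(534,202),f(487,197)],.015,T)
print(j,j.mean(0),"\n",t,t.mean(0))
# scene: joint ends and trough corners
g=lambda x,y:(230+x*200/320,220+y*180/288)
j=cast("scene",[g(97,234),g(196,115)],.023); t=cast("scene",[g(66,230),g(110,258),g(227,120),g(184,98)],.015); print(j,j.mean(0),"\n",t,t.mean(0))
# mouthpiece, small dish in the wrist view
im=cv2.imread("pics/wrist4.png"); A,c,b=blob(im,"grey",tuple(int(v) for v in f(367,153)),42)
print("sdish",A,cast("wrist",[c],.005,T),tri([("scene",(225.4,299.2),None),("side",(377.5,316.7),None),("wrist",c,T)]))
E
```

```text
[[ 0.6183 -0.0657  0.023 ]
 [ 0.6608 -0.2767  0.023 ]] [ 0.6395 -0.1712  0.023 ] 
 [[ 0.5821 -0.0542  0.015 ]
 [ 0.641  -0.0403  0.015 ]
 [ 0.6941 -0.2847  0.015 ]
 [ 0.6242 -0.2901  0.015 ]] [ 0.6353 -0.1674  0.015 ]
[[ 0.6717 -0.2839  0.023 ]
 [ 0.6266 -0.0737  0.023 ]] [ 0.6491 -0.1788  0.023 ] 
 [[ 0.6391 -0.3015  0.015 ]
 [ 0.7004 -0.2912  0.015 ]
 [ 0.6552 -0.046   0.015 ]
 [ 0.5904 -0.0571  0.015 ]] [ 0.6463 -0.174   0.015 ]
sdish 2473 [[ 0.4457 -0.2571  0.005 ]] (array([ 0.4498, -0.2597,  0.0066]), np.float64(0.004657247951463879))
```

The joint lies in its trough, about 5 mm off centre along it, inside tolerance. Next is the mouthpiece.

{"api": "carry_out", "payload": {"deltas": "134 -163 5 0.011 0 1.533 0; 134 -163 5 0.011 0 1.533 0; 134 -163 5 0.011 0 1.533 0; 134 -163 5 0.011 0 1.533 0; 134 -163 5 0.011 0 1.533 0; 134 -163 5 0.011 0 1.533 0; 134 -163 5 0.011 0 1.533 0; 134 -163 5 0.011 0 1.533 0; 134 -163 5 0.011 0 1.533 0; 134 -163 5 0.011 0 1.533 0; 134 -163 5 0.011 0 1.533 0"}}

```text
time_s: 12.7
eef_pos: [0.4582, -0.0778, 0.1945]
eef_rot: [-0.003, 0.993, 0.118, -0.005]
wrist_force: [-1.3, 0.4, 0.2]
opening: 1.002
grasp_force: 0.0
```

```bash
python3 - <<'E'
from h import *
T=pose(); np.save("T5.npy",T); print(T); im=vision.camera("wrist"); cv2.imwrite("pics/w5.png",im)
K,C=cam2world("wrist",T); p=np.linalg.inv(C)@np.array([.461,-.079,.014,1]); u=K@p[:3]; u=(u/u[2])[:2]; print(u)
A,c,t=blob(im,"dark",tuple(int(v) for v in u),75); print(A,c,*rect(cast("wrist",t,.014,T)))
x,y=int(max(0,u[0]-150)),int(max(0,u[1]-150)); print(x,y)
cv2.imwrite("pics/w5c.png",cv2.resize(im[y:y+300,x:x+300],(600,600)))
to(.461,-.079,0)
E
```

```text
[[ 0.972   0.2346 -0.0099  0.4582]
 [ 0.2346 -0.9721  0.0058 -0.0778]
 [-0.0083 -0.0079 -0.9999  0.1945]
 [ 0.      0.      0.      1.    ]]
[329.84   208.7778]
1408 [327.9851 186.3473] [ 0.4783 -0.0737] (41.345802307128906, 24.432083129882812) 0.23714289367605756
179 58
 row: [  4.    3.3 194.5] [-0.008  0.008 -0.   ]
```

View pics/w5c.png

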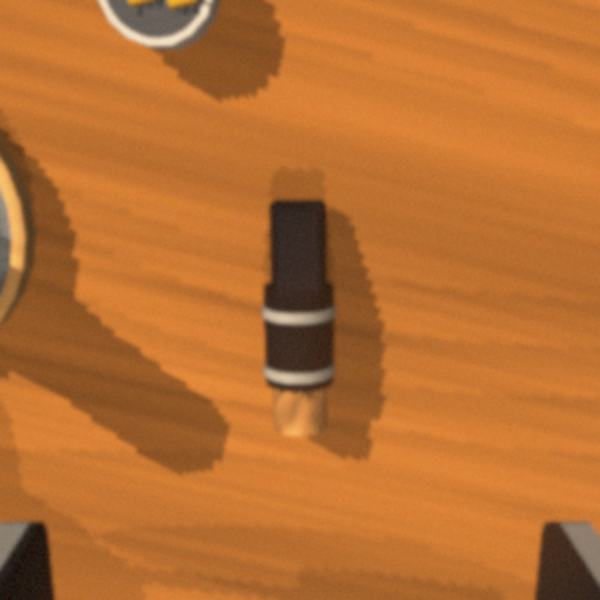

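```bash
python3 - <<'E'
from h import *
T=np.load("T5.npy"); p=cast("wrist",[(328,159),(329,275.5),(328.5,225.5)],.014,T); print(p,p[:2].mean(0),np.linalg.norm(p[0]-p[1]))
T=pose(); print(T[:3,3]); to(p[2,0],p[2,1],-.001,.236)
E
```

```text
[[ 0.4983 -0.0685  0.014 ]
 [ 0.4057 -0.0918  0.014 ]
 [ 0.4475 -0.0812  0.014 ]] [ 0.452  -0.0801  0.014 ] 0.09548820647118278
[ 0.4583 -0.0778  0.1945]
 row: [ -9.7   2.3 195.6] [-0.008  0.008  0.   ]
```

{"api": "carry_out", "payload": {"deltas": "-10 2 60 -0.008 0.008 0 0; -10 2 120 -0.008 0.008 0 0; -10 2 170 -0.008 0.008 0 0; -10 2 188 -0.008 0.008 0 0; -10 2 194 -0.008 0.008 0 0; -10 2 194 -0.008 0.008 0 0; -10 2 194 -0.008 0.008 0 1; -10 2 194 -0.008 0.008 0 1; -10 2 194 -0.008 0.008 0 1; -10 2 194 -0.008 0.008 0 1; -10 2 194 -0.008 0.008 0 1; -10 2 194 -0.008 0.008 0 1"}}

```text
time_s: 14.25
eef_pos: [0.4478, -0.0812, 0.0015]
eef_rot: [0.0, 0.993, 0.117, 0.0]
wrist_force: [-1.4, 0.6, 5.9]
opening: 0.31
grasp_force: 58.6
```

```bash
python3 - <<'E'
from h import *
c,s=np.cos(1.025),np.sin(1.025)
o=-.004
for n,x,y,z,f in(("via",.60,.05,.17,.6),("strough",.4655+o*c,.264+o*s,.17,1.025),("low",.4655+o*c,.264+o*s,.1,1.025)): to(x,y,z,f,n)
E
```

```text
via row: [ 178.7  -92.  -168.5] [ 0.001 -0.001 -0.365]
strough row: [  94.9 -328.6 -168.8] [ 0.001 -0.    -0.79 ]
low row: [  94.9 -328.7  -98.8] [ 0.001 -0.    -0.79 ]
```

{"api": "carry_out", "payload": {"deltas": "0 0 -60 0 0 0 1; 0 0 -120 0 0 0 1; 0 0 -175 0 0 0 1; 95 -329 -175 0 0 -0.79 1; 95 -329 -175 0 0 -0.79 1; 95 -329 -175 0 0 -0.79 1; 95 -329 -175 0 0 -0.79 1; 95 -329 -175 0 0 -0.79 1; 95 -329 -175 0 0 -0.79 1; 95 -329 -175 0 0 -0.79 1; 95 -329 -100 0 0 -0.79 1; 95 -329 -60 0 0 -0.79 1"}}

```text
time_s: 15.75
eef_pos: [0.4631, 0.2601, 0.0595]
eef_rot: [0.0, 0.872, 0.49, 0.0]
wrist_force: [1.1, 1.0, -0.9]
opening: 0.306
grasp_force: 59.2
```

```bash
python3 - <<'E'
from h import *
T=pose(); np.save("T6.npy",T); print(T[:3,3],np.arctan2(T[1,0],T[0,0]),sensors.get_obs()["opening"])
for n in("scene","side"): cv2.imwrite(f"pics/{n}6.png",vision.camera(n))
a=cv2.imread("pics/scene6.png")[125:245,340:460]; b=cv2.imread("pics/side6.png")[130:250,210:330]
cv2.imwrite("pics/s6.png",np.hstack([cv2.resize(a,(400,400)),cv2.resize(b,(400,400))]))
to(.4635,.2605,.0065,1.025)
E
```

```text
[0.4631 0.2601 0.0595] 1.0242723447172795 0.306083149784897
 row: [ 5.2  4.1 48.3] [-0.008  0.01  -0.001]
```

View pics/s6.png

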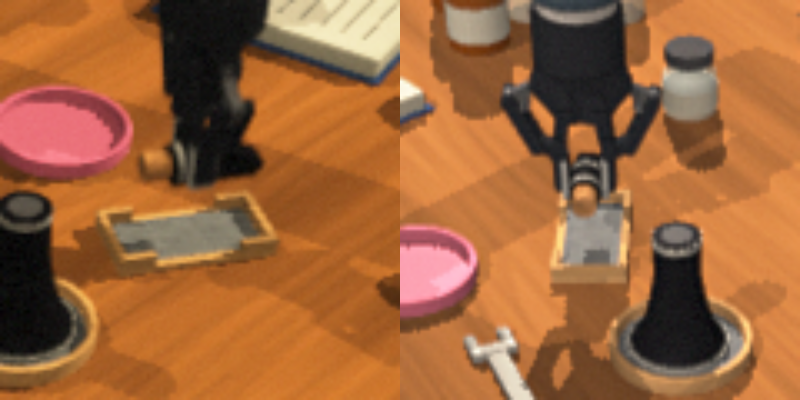

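{"api": "carry_out", "payload": {"deltas": "0 0 0 0 0 0 1; 0 0 0 0 0 0 1; 0 0 30 0 0 0 1; 0 0 45 0 0 0 1; 0 0 45 0 0 0 1; 0 0 45 0 0 0 1"}}

```text
time_s: 16.6
eef_pos: [0.4639, 0.2614, 0.0167]
eef_rot: [0.0, 0.872, 0.49, 0.001]
wrist_force: [0.2, 0.8, -0.8]
opening: 0.308
grasp_force: 59.3
```

{"api": "carry_out", "payload": {"deltas": "0 0 6 0 0 0 1; 0 0 9.5 0 0 0 1; 0 0 9.5 0 0 0 1; 0 0 9.5 0 0 0 0.35; 0 0 9.5 0 0 0 0.35; 0 0 9.5 0 0 0 0.35; 0 0 -20 0 0 0 0.35; 0 0 -70 0 0 0 0.2; 0 0 -120 0 0 0 0; 0 0 -170 0 0 0 0; 0 0 -170 0 0 0 0; 0 0 -170 0 0 0 0"}}

```text
time_s: 18.1
eef_pos: [0.4627, 0.261, 0.1851]
eef_rot: [0.0, 0.872, 0.49, -0.0]
wrist_force: [-0.9, -0.5, -0.2]
opening: 1.0
grasp_force: 0.0
```

```bash
python3 - <<'E'
from h import *
T=pose(); print(T[:3,3]); np.save("T7.npy",T)
for n in("scene","side","wrist"): cv2.imwrite(f"pics/{n}7.png",vision.camera(n))
a=cv2.imread("pics/scene7.png")[135:255,340:460]; b=cv2.imread("pics/wrist7.png")
cv2.imwrite("pics/s7.png",np.hstack([cv2.resize(a,(360,360)),cv2.resize(b[100:400,170:470],(360,360))]))
T=pose(); print(T[:3,3])
to(.463,.262,.22,0.65,'spin'); to(.469,-.4315,.22,.65)
E
```

```text
[0.4627 0.261  0.1851]
[0.462  0.2608 0.1838]
spin row: [  1.5   0.2 -36.3] [-0.001  0.003  0.375]
 row: [-588.   365.5  -35.4] [-0.001  0.003  0.375]
```

View pics/s7.png

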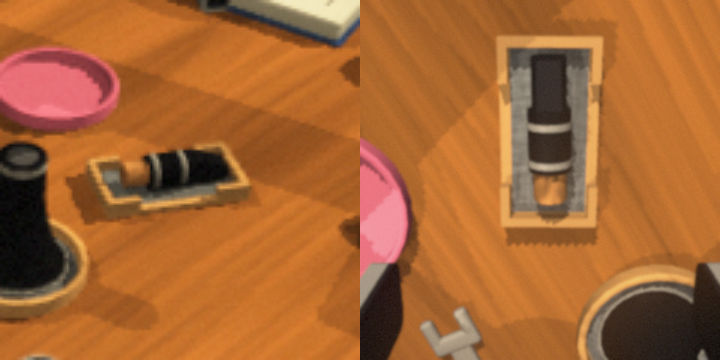

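The mouthpiece lies centred in the short trough. Now the barrel.

{"api": "carry_out", "payload": {"deltas": "-588 365 -20 0 0 0 0; -588 365 -20 0 0 0 0; -588 365 -20 0 0 0 0; -588 365 -20 0 0 0 0; -588 365 -20 0 0 0 0; -588 365 -20 0 0 0 0; -588 365 -20 0 0 0 0; -588 365 -20 0 0 0 0; -588 365 -20 0 0 0 0; -588 365 -20 0 0 0 0; -588 365 -20 0 0 0 0; -588 365 -20 0 0 0 0"}}

```text
time_s: 19.75
eef_pos: [0.4681, -0.4346, 0.2035]
eef_rot: [-0.001, 0.873, 0.488, -0.001]
wrist_force: [-0.4, 0.1, 0.4]
opening: 0.998
grasp_force: 0.0
```

{"api": "carry_out", "payload": {"deltas": "0 0 0 0 0 0 0; 0 0 0 0 0 0 0; 0 0 0 0 0 0 0"}}

```text
time_s: 20.12
eef_pos: [0.4701, -0.4295, 0.2059]
eef_rot: [0.0, 0.871, 0.491, 0.0]
wrist_force: [0.5, -0.2, 0.7]
opening: 1.0
grasp_force: 0.0
```

```bash
python3 - <<'E'
from h import *
T=pose(); print(T[:3,3]); np.save("T8.npy",T); cv2.imwrite("pics/w8.png",vision.camera("wrist"))
E
```

```text
[ 0.4701 -0.4295  0.2059]
```

View pics/w8.png

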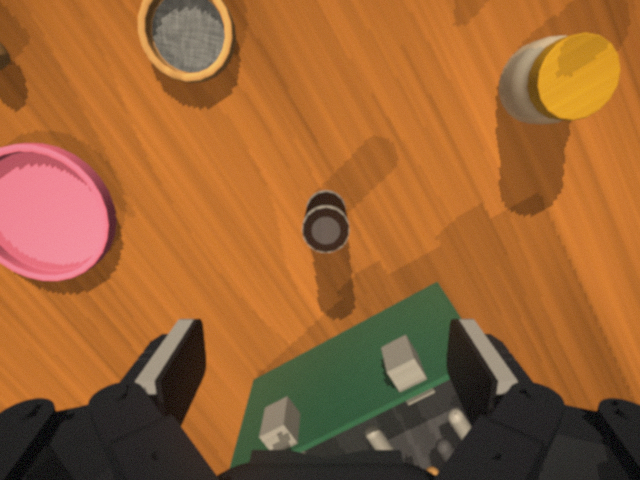

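The wrist view shows the barrel top at (326,231) and foot at (326,205), the small dish at (187,35), and a green box corner at (437,285).

```bash
python3 - <<'E'
from h import *
T=np.load("T8.npy")
print("corner",tri([("side",(519,367),None),("wrist",(437,285),T)]))
print("cast top/bot",cast("wrist",[(326,231)],.066,T),cast("wrist",[(326,204)],0,T))
print("latch",cast("wrist",[(437,285),(255,382),(405,365)],.07,T))
# top centre: scene crop tile (372-300,212-150)/150*90 ; side (534-450,212-150)
print("top tri",tri([("scene",(109+73*.6,298+61*.6),None),("side",(398+84*.6,316+62*.6),None),("wrist",(326,231),T)]))
A,c,t=blob(cv2.imread("pics/w8.png"),"grey",(187,35),42); print("sdish",A,cast("wrist",[c],.005,T), rect(cast("wrist",t,.005,T)))
E
```

```text
corner (array([ 0.5288, -0.5194,  0.0778]), np.float64(0.018724312397237326))
cast top/bot [[ 0.4689 -0.4322  0.066 ]] [[ 0.4715 -0.428   0.    ]]
latch [[ 0.5169 -0.5072  0.07  ]
 [ 0.3588 -0.5071  0.07  ]
 [ 0.4659 -0.5542  0.07  ]]
top tri (array([ 0.4714, -0.4329,  0.0623]), np.float64(0.0030320052603456096))
sdish 4228 [[ 0.4513 -0.2632  0.005 ]] (array([ 0.4492, -0.2647]), (54.60500717163086, 47.841766357421875), np.float64(-0.5447534625592887))
```

{"api": "carry_out", "payload": {"deltas": "-1 1 60 0 0 0 0; -1 1 115 0 0 0 0; -1 1 160 0 0 0 0; -1 1 183 0 0 0 0; -1 1 186 0 0 0 0; -1 1 186 0 0 0 0; -1 1 186 0 0 0 1; -1 1 186 0 0 0 1; -1 1 186 0 0 0 1; -1 1 186 0 0 0 1; -1 1 186 0 0 0 1; -1 1 186 0 0 0 1"}}

```text
time_s: 21.68
eef_pos: [0.4704, -0.4329, 0.0207]
eef_rot: [0.001, 0.872, 0.49, 0.0]
wrist_force: [-0.8, 0.3, 5.5]
opening: 0.359
grasp_force: 59.3
```

```bash
python3 - <<'E'
from h import *
to(.4515,-.264,.1,1.025)
E
```

```text
row: [ 134.5 -103.7  -79.5] [ 0.001  0.001 -0.   ]
```

{"api": "carry_out", "payload": {"deltas": "0 0 -50 0 0 0 1; 0 0 -90 0 0 0 1; 134 -104 -90 0 0 0 1; 134 -104 -90 0 0 0 1; 134 -104 -90 0 0 0 1; 134 -104 -90 0 0 0 1; 134 -104 -80 0 0 0 1; 134 -104 -60 0 0 0 1; 134 -104 -45 0 0 0 1; 134 -104 -45 0 0 0 1; 134 -104 -45 0 0 0 1; 134 -104 -45 0 0 0 1"}}

```text
time_s: 23.18
eef_pos: [0.4511, -0.2643, 0.0654]
eef_rot: [0.001, 0.872, 0.49, 0.0]
wrist_force: [0.5, -0.1, -0.6]
opening: 0.365
grasp_force: 59.8
```

```bash
python3 - <<'E'
from h import *
T=pose(); print(T[:3,3])
a=vision.camera("scene")[230:350,170:290]; b=vision.camera("side")[250:370,320:440]
cv2.imwrite("pics/s9.png",np.hstack([cv2.resize(a,(400,400)),cv2.resize(b,(400,400))]))
E
```

```text
[ 0.4511 -0.2643  0.0654]
```

View pics/s9.png

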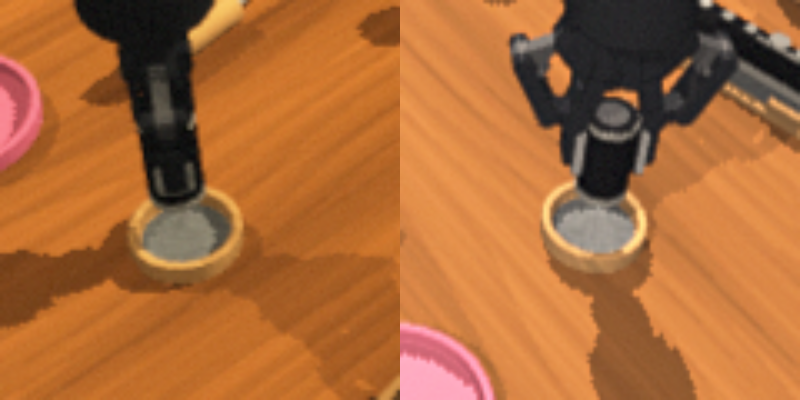

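The barrel is upright over the small dish, so I lower and release it.

{"api": "carry_out", "payload": {"deltas": "0 0 20 0 0 0 1; 0 0 33 0 0 0 1; 0 0 38.5 0 0 0 1; 0 0 38.5 0 0 0 1; 0 0 38.5 0 0 0 0.3; 0 0 38.5 0 0 0 0.3; 0 0 38.5 0 0 0 0.3; 0 0 0 0 0 0 0.3; 0 0 -60 0 0 0 0.2; 0 0 -120 0 0 0 0; 0 0 -120 0 0 0 0; 0 0 -120 0 0 0 0"}}

```text
time_s: 24.78
eef_pos: [0.4505, -0.2636, 0.1846]
eef_rot: [0.0, 0.872, 0.49, -0.0]
wrist_force: [0.0, 0.2, -0.8]
opening: 1.002
grasp_force: 0.0
```

```bash
python3 - <<'E'
from h import *
T=pose(); print(T[:3,3]); 
a=vision.camera("scene")[130:400,150:460]; b=vision.camera("side")[130:400,210:480]
cv2.imwrite("pics/s10.png",np.hstack([cv2.resize(a,(420,366)),cv2.resize(b,(366,366))]))
E
```

```text
[ 0.4505 -0.2636  0.1846]
```

View pics/s10.png

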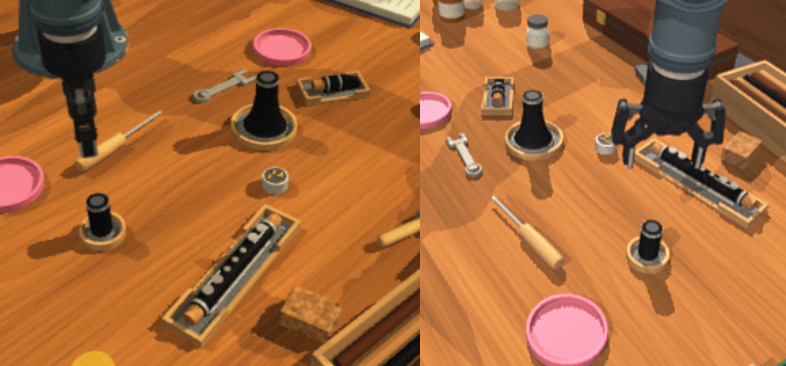

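All four pieces sit in their nests and the tin hasn't moved. Handing in.

```bash
python3 -c "
from bench import ctrl; print(ctrl.hand_in())"
```

```text
the job is handed in; nothing more can be done
None
```

All four clarinet pieces are in their nests with the arm clear, the screw tin was left untouched, and the job was handed in at about 25 s; the judge's verdict was not shown.

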